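# Set a stopper head on the dome and index the coding slide

## Robot

A 6-joint arm with a two-finger parallel gripper is mounted at the origin on the work surface. World frame = base frame: x ahead of the robot, y to its left, z up, the work surface at z = 0. Lengths are in mm, angles in rad, forces in N, time in s.
With the tool pointing down it reaches from about 250 to 775 mm from the base axis. Payload 4 kg.
Tool frame: the origin (TCP) lies midway between the tips of the shut fingers; the grasp point (between the pads) lies 19 mm behind it; y points along the fingers, x is the direction in which the jaws open and shut, and the axes are right-handed (so a half turn about y gives the same grasp; the last joint's range is limited). The gripper opens to 94 mm and grips with 3 to 60 N. Pads are 16 mm wide; open, the fingers measure 119 mm over their backs; the gripper's body (75 mm by 177 mm) begins 78 mm behind the grasp point.
Start: joints at [1.021, 0.087, 1.371, -0, 1.684, -0.103], TCP at [237.658, 496.025, 183.506] pointing down, gripper open.
Joint ranges: [-3.1, 3.1], [-0.76, 2.03], [0.27, 2.55], [-1.08, 4.22], [0.17, 2.65], [-2.57, 2.57]. Speed limits (rad/s): [2.79, 2.79, 3.14, 3.14, 3.14, 3.14].

## Interface

Orientations are given as a unit quaternion [x, y, z, w].
In Python, from rig import observe, vision, job gives the robot as it stands. The module is installed in compiled form; this text tells all that it offers.
- The arm moves only by the shell command python3 -m jog 'ROWS' [FORCE]. ROWS is a JSON object of lists of equal length, an entry for each row: "delta_rot": the turn, a rotation vector about the world's x, y, z in rad, a list of three; "travel": the shift along the world's x, y, z in cm, a list of three; "claw": the opening, from 0 (shut) to 1 (fully open). A call has 1 to 20 rows; each row is the pose to reach, as a shift and turn from the pose commanded when the call began; what a row does not reach only later rows make up. A row lasts 1/8 s, in which the tool goes at most 62.5 mm and 10.7 degrees, less where a joint would pass 70% of its speed; a pose out of reach is approached as far as the arm can. A call with a gripper value outside its range is refused whole. The fingers move at their own pace and stop on an object; FORCE is the grip in N (left out, the last holds). Time passes only in rows, so rows that repeat a pose let the fingers close. It gives the time, the measured TCP pose, the force and the opening at its end, in the units of the state.
- observe(): the state, without advancing time (a new reading comes with each control period).
- vision.get_image(name): name is "scene" or "top" or "wrist"; returns a dict with "img" (384x512x3 uint8, blue, green, red), "depth" (384x512 float32, mm along the optical axis (not along the pixel's ray), 0 where there is no reading), "camera_matrix" (3x3 intrinsics, pixels), "k1" (the pictures are not rectified: a ray, as slopes to the right and down, at radius r is drawn at 1 + k1 r^2 times it, then the intrinsics apply), "origin" and "attitude" of the camera in the world. Camera axes: x right, y down, z forward; pixel columns grow to the right and rows downward; lengths in mm; the calibration is good to about 2 mm. A picture is of the moment at which its call begins.
- job.finish_job(): hands the job in, once; it reports no verdict.
The state is a dict: "clock": time; "joint_pos": joint angles; "qvel": joint speeds; "tau": joint torques, N m; "position": TCP position; "tcp_rot": TCP orientation; "force": force on the tool from outside, world axes, zero at the start; "moment": the same for the moment, N m; "width": opening from 0.0 (shut) to 1.0 (fully open).
Only numpy, scipy, OpenCV 4.12 (cv2) and the standard library are available. Lean on these libraries where they do the work, as an engineer would, in place of code of your own. Each camera call takes 0.05 s, during which the arm holds its last target.

## Task

Stand the dark wooden stopper head flat and centred on the white dome of the blue carriage and let go of it while the carriage is still at its loading end. Then pinch the carriage's black knob and slide the carriage along its rail towards the grey coder until the ball clicks into the notch, without running past it and without losing the balanced head. Finish still gripping the knob with the carriage held in the notch; leave the other stopper heads and the bottles alone.

Things in the scene. Friction and masses are not known exactly. Their poses are not given: they have to be found in the camera images.
- head_dark_mid (a point): centre of the dark brown wooden stopper head, a loose flat disc 48 mm in diameter and 18 mm thick, about 24 g (varies), lying flat on the table on a thin green mat; the point is half-way up (9 mm above its underside), z is the disc's axis
- head_light_mid (a point): centre of a pale wooden stopper head of the same size (48 mm x 18 mm); not to be used
- head_white_mid (a point): centre of a white ceramic stopper head of the same size (48 mm x 18 mm); not to be used
- rail: coding slide fixed to the table: aluminium base plate 140 mm (its x) by 340 mm (its y), with a rail along its y; origin under the centre of the plate. The blue carriage runs along the rail's own +y, level, from the loading end to beyond the notch. Parts are placed in the carriage thus (rail axes): knob 60 mm to -x, dome 50 mm to +x, ball 96 mm to +x of the rail's centre line
- carriage (a joint): travel of the blue carriage along the rail's +y in m: 0 at the end stop of the loading end, 0.22 at the far end stop; starts at 0 to 0.03 (the loading end is below 0.05). The notch is at a travel of 0.13 to 0.18, different each time. It slides with about 1.2 N of friction and some damping, with no spring return
- dome_top (a point): top of the white dome, a ball-shaped nest of 30 mm radius on the carriage; the point is its highest point, 80 mm above the table. A head resting on it has its centre 9 mm above this point; a head put down off centre rolls until it rests tilted, about 0.05 rad for each mm
- knob_grip (a point): grip point on the carriage's upright black knob (round, 26 mm in diameter, from 52 to 116 mm above the table, red spot on top); the point is on its axis, 22 mm below its top (94 mm above the table)
- detent_ball (a point): the spring-loaded 10 mm ball under the carriage, below the brass cap; the point moves with the carriage and meets notch when the carriage sits in the notch
- notch (a point): the notch on the coder's low bar; the point is where the ball's centre lies when seated; axes parallel to the rail's. Pushing the carriage, one feels a resistance of about 5 N from about 13 mm before the notch; it vanishes at a crest 6 mm before it, then the ball pulls the carriage on (about 4 N) into the notch, 2 mm deep; beyond it the resistance returns
- bottle0: full clear glass bottle with a wooden-headed stopper, 82 mm in diameter, 206 mm tall, origin under its centre; stays where it is
- bottle1: a second such bottle; stays where it is
- bottle2: a third such bottle; stays where it is
- coder: grey coder beside the rail on its +x side, its axes parallel to the rail's: box 60 mm along the slide, 110 mm tall, with a steel nozzle towards the dome's path and a low dark bar carrying two brass ridges, 6 mm either side of the notch; a red line marks the notch. Origin on the rail's centre line, on the table, level with the notch along the slide
Mind the look-alikes: they are no part of the job. What is meant by the part that bears head_dark_mid is not orange, and is the larger of those in its own colour. What is shaped like the coder but turquoise is not meant.

How it is judged (in metres and radians):
On the way, in this order (a step that is already met when the one before it is completed fails the run):
1. the dark head is balanced on the dome, let go, with the carriage still at its loading end (horizontal distance between head_dark_mid and dome_top below 0.011 m and z of head_dark_mid in the frame of dome_top between 0.006 and 0.012 m and angle between head_dark_mid's own z axis and vertical below 0.35 rad and contact force between the fingers and head_dark below 0.02 N and value of joint carriage below 0.06 m), for 0.2 s.
2. the carriage sits in the notch, gripped by its knob (y of detent_ball in the frame of notch between -0.003 and 0.003 m and contact force between the fingers and carriage_c2 above 2 N), for 0.2 s.
At the end, for the whole second after the job is handed in: The carriage is at rest within 3 mm of the notch with the fingers gripping its knob (over 2 N), and the dark head rests on the dome alone: its centre within 11 mm of the dome's axis, tilted less than 0.35 rad, untouched by the robot (all of step 2 and velocity of joint carriage between -0.01 and 0.01 m/s and horizontal distance between head_dark_mid and dome_top below 0.011 m and z of head_dark_mid in the frame of dome_top between 0.006 and 0.012 m and angle between head_dark_mid's own z axis and vertical below 0.35 rad and contact force between each of the arm, the fingers and head_dark below 0.02 N); the arm keeps its last pose, push and grip.
It fails at once if the carriage is run past the notch (more than 12 mm beyond it) (y of detent_ball in the frame of notch above 0.012 m).
It fails at once if another stopper head is moved more than 20 mm (distance of any of head_light_mid, head_white_mid from where it was at the start of the episode above 0.02 m).
It fails at once if a bottle is moved more than 20 mm (distance of any of bottle0, bottle1, bottle2 from where it was at the start of the episode above 0.02 m).
It also fails if it takes over 64 s, if anything falls off the work surface, if the arm or the gripper's body presses on something with over 40 N, if the wrist force passes 120 N, or if a joint passes its speed limit or range.

## Working session

There is one attempt and no reset: what is moved stays moved. The work goes in short steps, Python scripts to look and compute and a shell command to move; the robot and the scene stay as the last step left them, time stands still between calls to the robot, and variables do not carry over. Pictures are saved under pics/ and viewed, and the job is handed in when it is done.

```bash
mkdir -p pics; cat > h.py <<'E'
import numpy as np, cv2
from rig import observe, vision, job
from scipy.spatial.transform import Rotation as R
def grab(n,save=None):
    d=vision.get_image(n)
    if save: cv2.imwrite('pics/'+save+'.png',d['img'])
    return d
def rot(d):
    a=np.array(d['attitude'],float)
    return a if a.shape==(3,3) else R.from_quat(a).as_matrix()
def ray(d,u,v):
    K=np.array(d['camera_matrix']);k1=float(d['k1'])
    p=cv2.undistortPoints(np.array([[[u,v]]],float),K,np.array([k1,0,0,0.]))[0,0]
    return np.array(d['origin'],float),rot(d)@np.array([p[0],p[1],1.])
def plane(d,u,v,z):
    o,r=ray(d,u,v); return o+r*(z-o[2])/r[2]
def dep(d,u,v):
    o,r=ray(d,u,v); return o+r*d['depth'][int(round(v)),int(round(u))]
def proj(d,P):
    K=np.array(d['camera_matrix']);q=rot(d).T@(np.array(P,float)-np.array(d['origin'],float))
    x=q[:2]/q[2]; x=x*(1+float(d['k1'])*(x@x)); return K[:2,:2]@x+K[:2,2]
E
python3 - <<'E'
from h import *
print(observe())
for n in ['scene','top','wrist']:
    d=grab(n,n+'0'); print(n,d['origin'],d['attitude'],d['k1'],d['camera_matrix'])
E
```

```text
{'clock': 0.0, 'joint_pos': array([ 1.02086954e+00,  8.79562795e-02,  1.37225284e+00,  7.13360037e-06,
        1.68361184e+00, -1.03123222e-01]), 'qvel': array([ 0.00078579, -0.00024425,  0.00048293,  0.00327519,  0.0010553 ,
        0.00024288]), 'tau': array([ 1.01876129e-03, -3.40178061e+01, -3.02433515e+01,  7.17389211e-02,
        3.28240881e-02, -1.51842705e-04]), 'position': array([237.34227312, 495.48323037, 182.30427087]), 'tcp_rot': array([ 0.59869498,  0.37609321, -0.37750809, -0.59800156]), 'force': array([-0.73873867, -0.31740664,  0.01760064]), 'moment': array([ 0.02136222, -0.02428612, -0.02912958]), 'width': 1.0029547733874495}
scene [1138.42487822  103.94808194 1019.47151014] [ 0.61274055  0.7206753  -0.25312892 -0.20273599] -0.02274510421935262 [[413.88813667   0.         256.1326338 ]
 [  0.         413.88813667 194.8124047 ]
 [  0.           0.           1.        ]]
top [ 177.27548594   -9.6697631  1482.23994516] [ 0.71103974 -0.69562348  0.07106616 -0.07402748] -0.15636004686146135 [[444.23222755   0.         251.31351712]
 [  0.         444.23222755 188.07576785]
 [  0.           0.           1.        ]]
wrist [172.11172259 526.25641176 384.01001263] [0.83920177 0.52895701 0.06652356 0.10732885] -0.04419015548492918 [[271.3349508    0.         255.34777054]
 [  0.         271.3349508  191.29817498]
 [  0.           0.           1.        ]]
```

View pics/scene0.png

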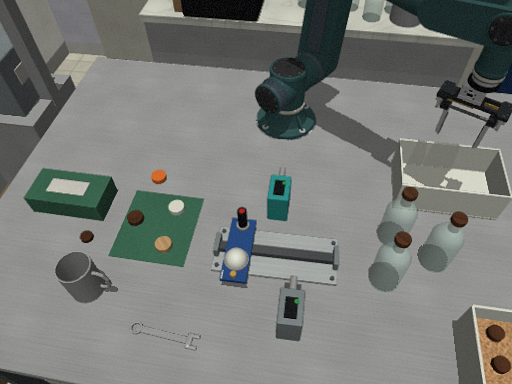

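View pics/top0.png

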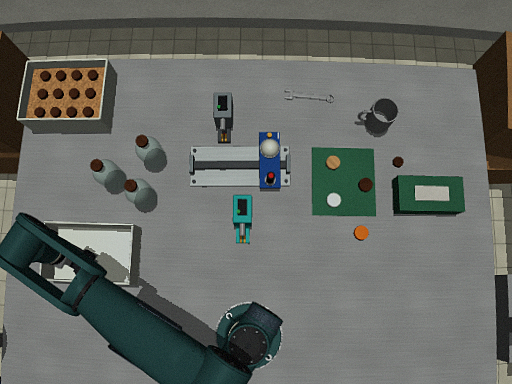

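View pics/wrist0.png

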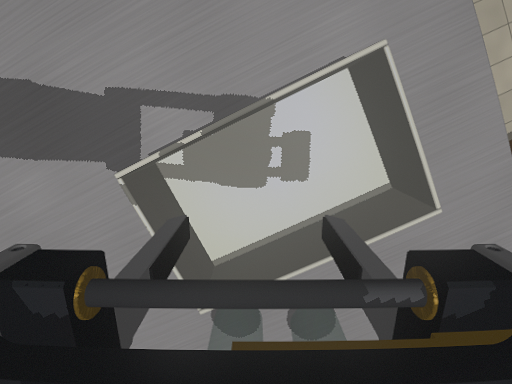

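The dark head on the mat is at top (366,185) and scene (135,218). The smaller dark disc, at top (398,161), is the decoy. The dome is at top (270,148), the knob at (271,178) and the grey coder at (223,115).

```bash
cat > m.py <<'E'
from h import *
def blob(d,lo,hi,box,minA=8):
    h=cv2.cvtColor(d['img'],cv2.COLOR_BGR2HSV)
    m=cv2.inRange(h,np.array(lo),np.array(hi)); x0,y0,x1,y1=box
    k=np.zeros_like(m);k[y0:y1,x0:x1]=m[y0:y1,x0:x1]
    n,l,s,c=cv2.connectedComponentsWithStats(k)
    return [(tuple(c[i].round(2)),s[i][4]) for i in np.argsort(-s[1:,4])+1 if s[i][4]>=minA][:4]
E
python3 - <<'E'
from m import *
t=grab('top');s=grab('scene')
for nm,d,b in (('top',t,(355,172,380,198)),('scene',s,(122,206,150,230))):
    h=cv2.cvtColor(d['img'],cv2.COLOR_BGR2HSV)
    x0,y0,x1,y1=b
    print(nm); print(h[(y0+y1)//2,x0:x1].tolist())
for nm,d,b,c in (('top',t,(255,130,290,190),'x'),('scene',s,(220,200,260,285),'x')):
    x0,y0,x1,y1=b
    cv2.imwrite(f'pics/{nm}_crop.png',cv2.resize(d['img'][y0:y1,x0:x1],None,fx=8 if nm=='top' else 6,fy=8 if nm=='top' else 6,interpolation=0))
    print(nm,'red',blob(d,(0,150,120),(8,255,255),b,1),blob(d,(172,150,120),(180,255,255),b,1))
    print('white',blob(d,(0,0,170),(180,40,255),b))
    print('brass',blob(d,(10,120,120),(30,255,255),b,2))
b=(200,85,240,150)
cv2.imwrite('pics/coder_top.png',cv2.resize(t['img'][85:150,190:300],None,fx=7,fy=7,interpolation=0))
cv2.imwrite('pics/coder_sc.png',cv2.resize(s['img'][220:350,205:350],None,fx=4,fy=4,interpolation=0))
E
```

```text
top
[[75, 143, 82], [73, 133, 90], [75, 144, 85], [23, 68, 15], [7, 202, 29], [13, 176, 55], [13, 195, 55], [12, 160, 59], [9, 161, 54], [10, 162, 55], [12, 169, 59], [11, 159, 53], [10, 183, 57], [11, 145, 58], [8, 176, 58], [12, 186, 59], [9, 208, 60], [24, 93, 44], [73, 121, 80], [74, 173, 78], [70, 13, 122], [45, 4, 129], [72, 10, 128], [65, 12, 129], [45, 4, 123]]
scene
[[40, 5, 148], [38, 7, 149], [71, 28, 129], [75, 120, 100], [75, 105, 102], [8, 161, 73], [10, 145, 74], [12, 136, 73], [12, 161, 65], [9, 141, 67], [12, 145, 72], [14, 167, 64], [11, 157, 65], [11, 167, 64], [14, 162, 63], [10, 133, 67], [12, 167, 67], [12, 152, 69], [8, 138, 70], [11, 147, 59], [11, 245, 25], [35, 109, 28], [72, 91, 70], [76, 116, 99], [73, 103, 102], [73, 115, 95], [74, 106, 103], [72, 108, 102]]
top red [((np.float64(270.59), np.float64(175.12)), np.int32(17))] []
white [((np.float64(269.49), np.float64(145.57)), np.int32(83)), ((np.float64(281.85), np.float64(176.89)), np.int32(27)), ((np.float64(288.1), np.float64(181.8)), np.int32(10))]
brass [((np.float64(269.0), np.float64(134.5)), np.int32(16))]
scene red [((np.float64(241.55), np.float64(210.35)), np.int32(20))] []
white [((np.float64(235.4), np.float64(256.88)), np.int32(244)), ((np.float64(254.58), np.float64(267.75)), np.int32(96))]
brass [((np.float64(232.96), np.float64(273.4)), np.int32(25))]
```

View pics/coder_top.png

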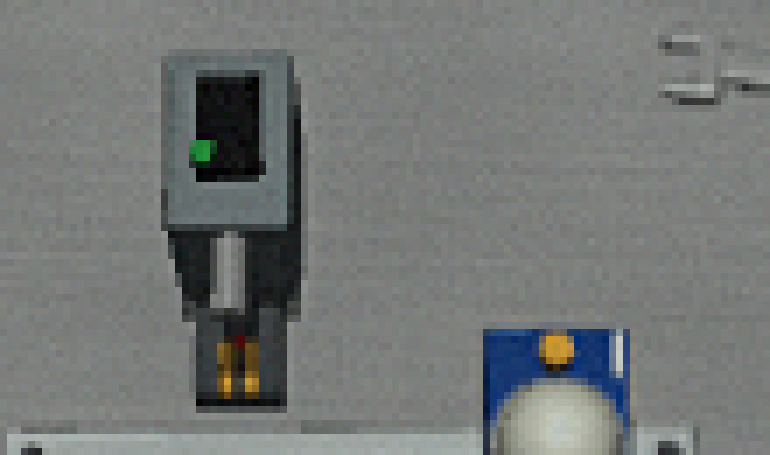

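View pics/coder_sc.png

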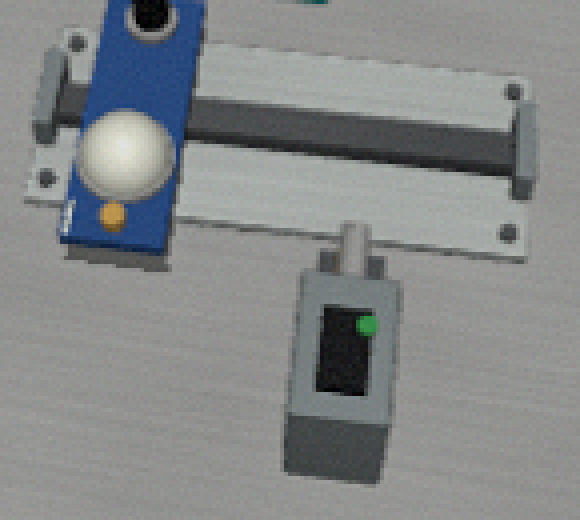

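```bash
python3 - <<'E'
from m import *
t=grab('top');s=grab('scene')
def topface(d,b):
    m=blob(d,(3,90,40),(20,255,90),b); return m
for nm,d,b in (('top',t,(355,172,380,198)),('scene',s,(122,206,150,230))):
    r=topface(d,b); print(nm,r[:2]); 
    (u,v),_=r[0]; print(plane(d,u,v,19 if nm=='top' else 15), 'depth',dep(d,u,v))
# knob
print('knob top', plane(t,270.6,175.1,116),plane(s,241.55,210.35,116),dep(t,270.6,175.1),dep(s,241.5,210.3))
# dome: circle via edges; use blue-vs-bright mask
for nm,d,b in (('top',t,(255,130,290,165)),('scene',s,(220,240,255,275))):
    r=blob(d,(0,0,110),(180,70,255),b); print('dome',nm,r)
    x0,y0,x1,y1=b
    # points from depth
    P=[]
    for v in range(y0,y1):
        for u in range(x0,x1):
            p=dep(d,u,v)
            if 60<p[2]<90: P.append(p)
    P=np.array(P); A=np.c_[2*P,np.ones(len(P))]; c=np.linalg.lstsq(A,(P**2).sum(1),rcond=None)[0]
    print(len(P),'sphere',c[:3],np.sqrt(c[3]+c[:3]@c[:3]),'z max',P[:,2].max())
print('brass cap', dep(t,269,134.5),dep(s,233,273.4))
E
```

```text
top [((np.float64(365.54), np.float64(183.98)), np.int32(132))]
[ 504.96793311 -388.69895154   19.        ] depth [ 505.36750353 -389.1611192    17.21580446]
scene [((np.float64(134.62), np.float64(216.66)), np.int32(170))]
[ 508.73844806 -387.97635788   15.        ] depth [ 513.18566156 -384.50210005   22.09416473]
knob top [505.28375406 -60.77746239 116.        ] [507.32205036 -59.15083948 116.        ] [504.78272419 -60.69939581 118.08692003] [508.49637175 -58.97454936 117.88366337]
dome top [((np.float64(275.36), np.float64(143.11)), np.int32(463)), ((np.float64(269.06), np.float64(146.53)), np.int32(220))]
207 sphere [614.87933612 -58.43358675  54.34552064] 27.545918366408362 z max 84.63081801689873
dome scene [((np.float64(233.71), np.float64(258.83)), np.int32(517)), ((np.float64(251.75), np.float64(265.51)), np.int32(106))]
323 sphere [618.48243915 -55.60060446  52.80038345] 28.2394189110743 z max 84.06751945087501
brass cap [662.52128938 -56.10110447  49.73579851] [666.69413343 -53.62599344  59.34914602]
```

```bash
python3 - <<'E'
from m import *
t=grab('top');s=grab('scene')
o=observe(); print('tool axes\n',R.from_quat(o['tcp_rot']).as_matrix().round(3))
for nm,u,v in (('gbox',405,181),('gbox',420,205),('b0',142,142),('b1',97,166),('b2',131,186),('turq',243,205),('turq top',243,215),('mat',345,185),('pale',333,162),('white',334,200),('bar',223.5,140),('ridge',222,138),('carr blue',262,165),('table',320,120)):
    print(nm,dep(t,u,v).round(1))
h=cv2.cvtColor(t['img'],cv2.COLOR_BGR2HSV)
b=(215,128,232,145)
print('ridges',blob(t,(10,120,80),(30,255,255),b,2),'redline',blob(t,(0,120,50),(8,255,255),b,1),blob(t,(172,120,50),(180,255,255),b,1))
r=blob(t,(10,120,80),(30,255,255),b,2)
for z in (25,35,45): print(z,[plane(t,*c,z).round(1) for c,_ in r])
# rail axis: blue carriage & plate rect in top
m=cv2.inRange(h,(105,120,60),(130,255,255)); c=max(cv2.findContours(m,0,1)[0],key=cv2.contourArea); print('blue rect',cv2.minAreaRect(c))
# long dark rail / plate edges: plate mask
g=cv2.inRange(h,(0,0,150),(180,45,255));g[:140]=0;g[195:]=0;g[:,:185]=0;g[:,295:]=0
cs=max(cv2.findContours(cv2.morphologyEx(g,cv2.MORPH_CLOSE,np.ones((25,25))),0,1)[0],key=cv2.contourArea);rc=cv2.minAreaRect(cs);print('plate',rc)
B=[plane(t,*p,10) for p in cv2.boxPoints(rc)];print(np.round(B,1),[np.linalg.norm(B[i]-B[(i+1)%4]) for i in range(4)])
E
```

```text
tool axes
 [[ 0.432 -0.    -0.902]
 [ 0.902 -0.     0.432]
 [-0.    -1.     0.   ]]
gbox [ 507.5 -511.3   66.9]
gbox [ 426.3 -557.    72.2]
b0 [578.2 333.1 208.3]
b1 [501.8 468.  204.6]
b2 [441.2 355.6 209.2]
turq [407.9  24.  114.1]
turq top [378.3  23.5 101.2]
mat [ 502.7 -320.3    6.1]
pale [ 579.7 -277.9   18.7]
white [ 448.5 -280.2   12.9]
bar [650.6  99.8  16.2]
ridge [655.5 104.8  23. ]
carr blue [556.5 -34.2  44.7]
table [ 736.8 -237.6    3.6]
ridges [((np.float64(221.57), np.float64(137.29)), np.int32(14)), ((np.float64(225.5), np.float64(137.0)), np.int32(14))] redline [((np.float64(224.0), np.float64(133.5)), np.int32(2))] []
25 [array([657.4, 106.2,  25. ]), array([658.7,  92.7,  25. ])]
35 [array([654.1, 105.4,  35. ]), array([655.4,  92. ,  35. ])]
45 [array([650.8, 104.6,  45. ]), array([652.1,  91.3,  45. ])]
blue rect ((269.3274841308594, 169.30824279785156), (36.013771057128906, 20.445159912109375), 88.26429748535156)
plate ((239.29591369628906, 162.45005798339844), (44.25282287597656, 99.10958099365234), 89.33380126953125)
[[ 647.2  218.8   10. ]
 [ 658.4 -125.7   10. ]
 [ 501.1 -128.    10. ]
 [ 489.8  208.7   10. ]] [np.float64(344.6910730924845), np.float64(157.36155732193083), np.float64(336.868224043741), np.float64(157.69374398466854)]
```

```bash
python3 -m jog '{"travel":[[0,0,10],[0,0,14],[26.9,-88.45,14],[26.9,-88.45,14],[26.9,-88.45,14],[26.9,-88.45,14],[26.9,-88.45,14],[26.9,-88.45,14],[26.9,-88.45,14],[26.9,-88.45,14],[26.9,-88.45,14],[26.9,-88.45,14],[26.9,-88.45,14],[26.9,-88.45,14],[26.9,-88.45,14],[26.9,-88.45,14],[26.9,-88.45,14],[26.9,-88.45,14],[26.9,-88.45,14],[26.9,-88.45,14]],"delta_rot":[[0,0,0],[0,0,0],[0,0,-2.664],[0,0,-2.664],[0,0,-2.664],[0,0,-2.664],[0,0,-2.664],[0,0,-2.664],[0,0,-2.664],[0,0,-2.664],[0,0,-2.664],[0,0,-2.664],[0,0,-2.664],[0,0,-2.664],[0,0,-2.664],[0,0,-2.664],[0,0,-2.664],[0,0,-2.664],[0,0,-2.664],[0,0,-2.664]],"claw":[1,1,1,1,1,1,1,1,1,1,1,1,1,1,1,1,1,1,1,1]}' 20; python3 - <<'E'
from h import *
o=observe();print(o['joint_pos'],R.from_quat(o['tcp_rot']).as_matrix().round(3))
E
```

```text
clock: 2.95
position: [506.7, -387.1, 325.2]
tcp_rot: [-0.508, 0.491, -0.493, 0.508]
force: [-0.1, 0.1, -0.1]
width: 1.0
[-7.41369467e-01  3.13072877e-01  8.25287108e-01  1.55897957e-04
  2.00097676e+00  7.97103972e-01] [[ 0.032  0.002  0.999]
 [-0.999 -0.001  0.032]
 [ 0.001 -1.     0.002]]
```

```bash
python3 - <<'E'
from m import *
print(observe()['position'])
w=grab('wrist','w1'); t=grab('top');s=grab('scene')
print('wrist',w['origin'])
print('proj dark',proj(w,[506,-388.5,19]))
r=blob(w,(3,90,20),(20,255,100),(0,0,512,384),100);print(r)
for c,a in r: print(plane(w,*c,19))
E
```

```text
[ 506.68616151 -387.11110658  325.16874615]
wrist [ 578.36776341 -385.37231509  526.86754113]
proj dark [255.23431812 161.86765092]
[((np.float64(331.14), np.float64(344.63)), np.int32(1522)), ((np.float64(499.58), np.float64(190.62)), np.int32(1219)), ((np.float64(422.53), np.float64(290.31)), np.int32(524)), ((np.float64(256.23), np.float64(159.96)), np.int32(456))]
[  89.63435466 -577.43443363   19.        ]
[ 466.27996072 -881.65280356   19.        ]
[ 237.12390765 -763.94844523   19.        ]
[ 509.65975697 -390.25009864   19.        ]
```

View pics/w1.png

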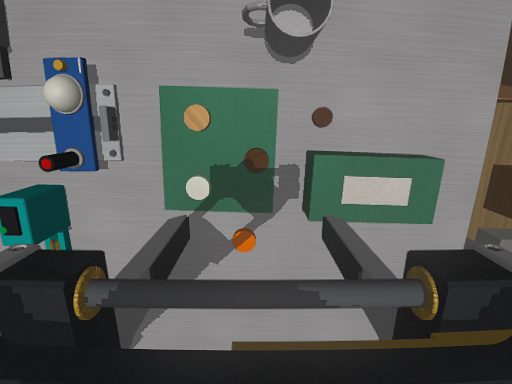

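```bash
python3 -m jog '{"travel":[[0.1,-0.1,-6],[0.1,-0.1,-12],[0.1,-0.1,-18],[0.1,-0.1,-22],[0.1,-0.1,-24],[0.1,-0.1,-24],[0.1,-0.1,-24]],"delta_rot":[[0,0,0],[0,0,0],[0,0,0],[0,0,0],[0,0,0],[0,0,0],[0,0,0]],"claw":[1,1,1,1,1,1,1]}'; python3 - <<'E'
from m import *
print(observe()['position'])
w=grab('wrist','w2')
h=cv2.cvtColor(w['img'],cv2.COLOR_BGR2HSV)
r=blob(w,(0,60,10),(25,255,110),(180,100,330,260),100);print(r)
for c,a in r: print(plane(w,*c,19),plane(w,*c,15))
E
```

```text
clock: 3.98
position: [508.9, -390.5, 86.4]
tcp_rot: [-0.508, 0.49, -0.494, 0.508]
force: [-0.2, 0.3, 0.4]
width: 1.004
[ 508.94472883 -390.50208968   86.41983197]
[((np.float64(253.42), np.float64(193.45)), np.int32(1638))]
[ 509.84534603 -389.7486837    19.        ] [ 508.798663   -389.76774562   15.        ]
```

View pics/w2.png

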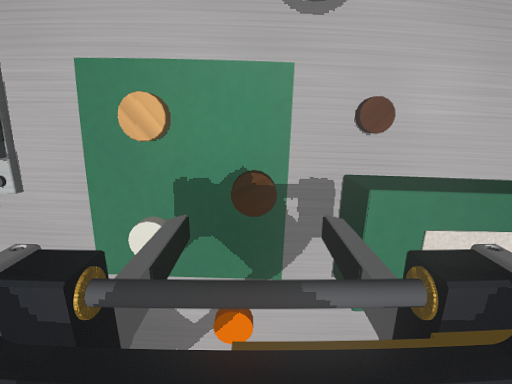

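```bash
python3 -m jog '{"travel":[[0.1,0,-3],[0.1,0,-5.5],[0.1,0,-7],[0.1,0,-7.8],[0.1,0,-7.8],[0.1,0,-7.8],[0.1,0,-7.8],[0.1,0,-7.8],[0.1,0,-7.8],[0.1,0,-7.8],[0.1,0,-7.8],[0.1,0,-7.8]],"delta_rot":[[0,0,0],[0,0,0],[0,0,0],[0,0,0],[0,0,0],[0,0,0],[0,0,0],[0,0,0],[0,0,0],[0,0,0],[0,0,0],[0,0,0]],"claw":[1,1,1,1,1,0.3,0.3,0.3,0.3,0.3,0.3,0.3]}' 20
```

```text
clock: 5.52
position: [508.6, -389.5, 5.5]
tcp_rot: [0.508, -0.492, 0.492, -0.508]
force: [0.4, -0.5, 0.1]
width: 0.311
```

```bash
python3 - <<'E'
from m import *
w=grab('wrist','w3');s=grab('scene')
cv2.imwrite('pics/s3.png',cv2.resize(s['img'][150:290,60:230],None,fx=4,fy=4,interpolation=0))
E
```

```text
(no output)
```

View pics/w3.png

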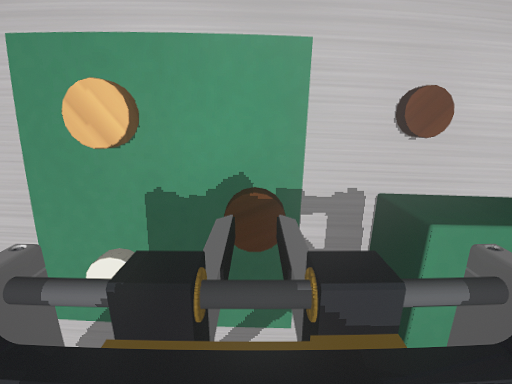

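View pics/s3.png

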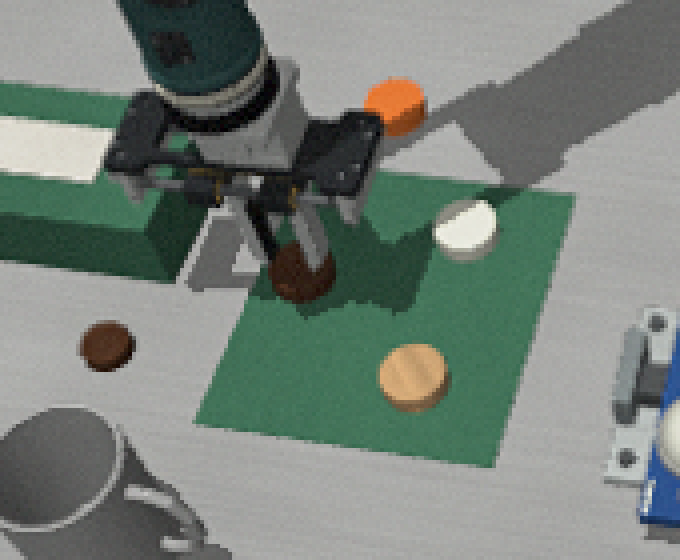

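```bash
python3 - <<'E'
from m import *
w=grab('wrist')
print(observe()['force'],observe()['width'])
h=cv2.cvtColor(w['img'],cv2.COLOR_BGR2HSV)
# far edge and left/right edges of disc
for u,v in ((255,187),(255,250),(224,217),(286,217)): print(plane(w,u,v,19).round(1), dep(w,u,v).round(1))
cv2.imwrite('pics/w3c.png',cv2.resize(w['img'][160:280,180:330],None,fx=5,fy=5,interpolation=0))
for P in ([508.6,-389.5,5.5],[508.6,-375,19],[508.6,-404,19],[508.6,-375,5.5],[508.6,-404,5.5]): print(P,proj(w,P))
E
```

```text
[ 0.02883998 -0.36794319 -0.30623638] 0.30089532293390364
[ 535.6 -389.4   19. ] [ 531.6 -389.5    2.7]
[ 486.4 -390.9   19. ] [ 485.9 -390.9   17.9]
[ 512.2 -367.3   19. ] [ 517.7 -369.    34. ]
[ 513.6 -412.8   19. ] [ 518.7 -410.9   33.2]
[508.6, -389.5, 5.5] [254.12045601 216.34917904]
[508.6, -375, 19] [234.3970147  221.95089106]
[508.6, -404, 19] [273.6781924  223.10369146]
[508.6, -375, 5.5] [235.67051982 215.7991082 ]
[508.6, -404, 5.5] [272.5506062  216.88840022]
```

View pics/w3c.png

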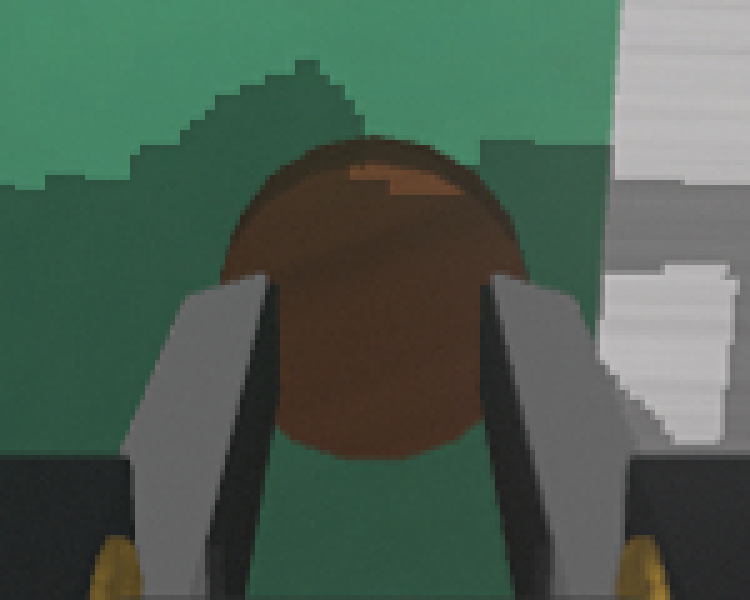

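```bash
python3 - <<'E'
from m import *
w=grab('wrist')
for v in (214,216,218,222,226,230,234,238,242,250):
    print(v,[ (u,dep(w,u,v).round(0).astype(int).tolist()) for u in (228,231,233,234,235,236,238,240)])
E
```

```text
214 [(228, [514, -370, 18]), (231, [515, -372, 19]), (233, [515, -374, 19]), (234, [515, -375, 20]), (235, [515, -375, 18]), (236, [515, -376, 19]), (238, [515, -378, 18]), (240, [515, -379, 18])]
216 [(228, [517, -371, 30]), (231, [517, -373, 30]), (233, [517, -375, 29]), (234, [513, -375, 18]), (235, [513, -375, 19]), (236, [513, -376, 18]), (238, [513, -378, 18]), (240, [513, -379, 17])]
218 [(228, [517, -372, 34]), (231, [517, -374, 34]), (233, [516, -375, 31]), (234, [516, -376, 31]), (235, [516, -376, 31]), (236, [511, -376, 18]), (238, [512, -378, 19]), (240, [512, -379, 18])]
222 [(228, [517, -372, 42]), (231, [517, -374, 42]), (233, [516, -375, 38]), (234, [516, -376, 39]), (235, [513, -376, 32]), (236, [508, -376, 18]), (238, [509, -378, 19]), (240, [509, -379, 19])]
226 [(228, [517, -373, 49]), (231, [516, -375, 46]), (233, [516, -376, 45]), (234, [514, -376, 40]), (235, [511, -376, 32]), (236, [505, -376, 19]), (238, [505, -378, 18]), (240, [505, -379, 17])]
230 [(228, [517, -374, 55]), (231, [516, -375, 52]), (233, [514, -376, 48]), (234, [511, -376, 40]), (235, [508, -3
[... 164 characters left out ...]
 [509, -376, 41]), (235, [505, -377, 34]), (236, [499, -376, 18]), (238, [499, -378, 19]), (240, [499, -379, 18])]
238 [(228, [516, -375, 65]), (231, [515, -376, 62]), (233, [509, -376, 49]), (234, [506, -376, 42]), (235, [503, -377, 34]), (236, [495, -376, 18]), (238, [495, -378, 17]), (240, [496, -379, 18])]
242 [(228, [516, -375, 69]), (231, [513, -376, 63]), (233, [507, -376, 49]), (234, [504, -377, 43]), (235, [492, -376, 18]), (236, [492, -376, 18]), (238, [492, -378, 18]), (240, [492, -379, 18])]
250 [(228, [516, -376, 78]), (231, [509, -376, 64]), (233, [502, -377, 52]), (234, [477, -374, 2]), (235, [477, -375, 1]), (236, [477, -375, 1]), (238, [477, -377, 2]), (240, [477, -379, 2])]
```

```bash
python3 -m jog '{"travel":[[0,0,3],[0,0,5],[0,0,5],[0,0,5],[0,0,5],[0,0,5],[0,0,5],[0,0,5]],"delta_rot":[[0,0,0],[0,0,0],[0,0,0],[0,0,0],[0,0,0],[0,0,0],[0,0,0],[0,0,0]],"claw":[0.3,0.3,0.02,0.02,0.02,0.02,0.02,0.02]}'; python3 - <<'E'
from m import *
w=grab('wrist','w4'); o=observe();print(o['position'],o['width'])
P=np.array([dep(w,u,v) for u in range(225,290) for v in range(180,290)])
P=P[P[:,2]>27+0]; print(P[:,2].min()); Q=P[P[:,2]<90]; print(len(Q),Q.min(0),Q.max(0)); print(np.histogram(P[:,2],bins=range(20,110,5)))
E
```

```text
clock: 6.72
position: [508.6, -389.4, 55.3]
tcp_rot: [0.508, -0.492, 0.492, -0.508]
force: [-0.1, 0.6, -0.3]
width: 0.023
[ 508.64226731 -389.43945788   55.40749128] 0.017513353242310528
77.2925948701789
173 [ 515.99237552 -403.23553038   77.29259487] [ 518.67359036 -377.28314419   89.94379588]
(array([  0,   0,   0,   0,   0,   0,   0,   0,   0,   0,   0,  20,  56,
        97, 109, 142, 142]), array([ 20,  25,  30,  35,  40,  45,  50,  55,  60,  65,  70,  75,  80,
        85,  90,  95, 100, 105]))
```

View pics/w4.png

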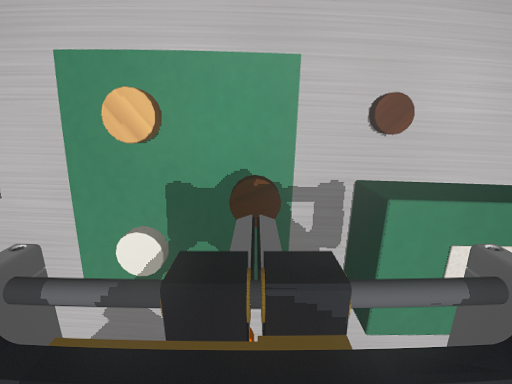

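```bash
python3 -m jog '{"travel":[[0,0,0],[0,0,0],[0,0,0],[0,0,0],[0,0,0],[0,0,-3],[0,0,-5],[0,0,-6.2],[0,0,-6.2],[0,0,-6.2]],"delta_rot":[[0,0,0],[0,0,0],[0,0,0],[0,0,0],[0,0,0],[0,0,0],[0,0,0],[0,0,0],[0,0,0],[0,0,0]],"claw":[0.9,0.9,0.9,0.9,0.9,0.9,0.9,0.9,0.9,0.9]}'; python3 - <<'E'
from m import *
w=grab('wrist','w5'); o=observe();print(o['position'],o['width'],o['force'])
P=np.array([(u,v,*dep(w,u,v)) for u in range(150,360) for v in range(180,250)])
for a,b in ((150,256),(256,360)):
  Q=P[(P[:,0]>=a)&(P[:,0]<b)&(P[:,2]>495)&(P[:,2]<522)]
  Q=Q[(abs(Q[:,3]+390)>35)&(abs(Q[:,3]+390)<62)&(Q[:,4]>8)]
  i=Q[:,4].argsort()[:8]; print(Q[i].round(1))
E
```

```text
clock: 8.02
position: [509.2, -390.0, -5.6]
tcp_rot: [0.508, -0.492, 0.493, -0.508]
force: [-0.1, -0.3, 1.1]
width: 0.897
[ 509.36710175 -390.10870331   -5.261486  ] 0.8990358021923863 [ 0.22027224 -0.50888955  0.49458224]
[[ 196.   235.   501.5 -348.7   16.1]
 [ 190.   215.   516.5 -344.9   16.2]
 [ 195.   222.   511.6 -348.3   16.6]
 [ 196.   234.   502.6 -348.9   17. ]
 [ 195.   219.   514.  -348.5   17.2]
 [ 195.   221.   512.6 -348.5   17.3]
 [ 196.   236.   501.3 -348.9   17.4]
 [ 191.   215.   517.  -345.9   17.5]]
[[ 315.   238.   502.  -433.9   16.7]
 [ 316.   220.   515.7 -433.4   16.9]
 [ 316.   218.   517.2 -433.3   16.9]
 [ 315.   235.   504.4 -433.7   16.9]
 [ 315.   236.   503.6 -433.8   16.9]
 [ 315.   234.   505.2 -433.6   17.1]
 [ 316.   217.   518.2 -433.1   17.4]
 [ 316.   221.   515.3 -433.3   17.5]]
```

View pics/w5.png

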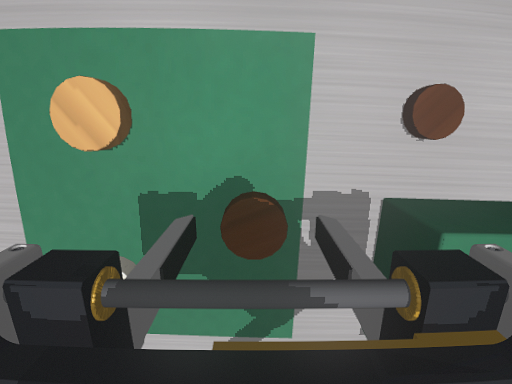

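The finger tips show at z≈16 while the reported TCP z is -6, so the reading is about 22 mm too low. I'll correct for that from here on.

```bash
python3 -m jog '{"travel":[[0,0,-0.6],[0,0,-1.2],[0,0,-1.2],[0,0,-1.2],[0,0,-1.2],[0,0,-1.2],[0,0,-1.2],[0,0,-1.2]],"delta_rot":[[0,0,0],[0,0,0],[0,0,0],[0,0,0],[0,0,0],[0,0,0],[0,0,0],[0,0,0]],"claw":[0.9,0.9,0.9,0.4,0.4,0.4,0.4,0.4]}' 15
```

```text
clock: 9.07
position: [508.7, -389.5, -18.4]
tcp_rot: [0.508, -0.492, 0.492, -0.508]
force: [0.3, 0.6, 0.3]
width: 0.506
```

```bash
python3 -m jog '{"travel":[[0,0,1],[0,0,4],[0,0,8],[0,0,12],[0,0,14],[0,0,14],[0,0,14]],"delta_rot":[[0,0,0],[0,0,0],[0,0,0],[0,0,0],[0,0,0],[0,0,0],[0,0,0]],"claw":[0.4,0.4,0.4,0.4,0.4,0.4,0.4]}'; python3 - <<'E'
from m import *
w=grab('wrist','w6'); o=observe();print(o['position'],o['width'],o['force'])
r=blob(w,(0,60,10),(25,255,110),(180,150,330,280),100);print(r)
c=r[0][0]; print(dep(w,*c))
M=[(u,v) for u in range(200,310) for v in range(180,270)]
P=np.array([dep(w,u,v) for u,v in M]); Q=P[(P[:,2]>145)&(P[:,2]<175)&(abs(P[:,1]+390)<23)&(abs(P[:,0]-509)<30)]
print(len(Q),Q.min(0),Q.max(0),Q.mean(0)); A=np.c_[Q[:,:2]-Q[:,:2].mean(0),np.ones(len(Q))];print(np.linalg.lstsq(A,Q[:,2],rcond=None)[0])
E
```

```text
clock: 9.95
position: [508.2, -389.0, 120.4]
tcp_rot: [0.508, -0.493, 0.492, -0.508]
force: [0.3, 0.2, 0.0]
width: 0.504
[ 507.93338834 -388.79643815  119.73561512] 0.5035503649318074 [ 0.36558019 -0.39144051 -1.01837416]
[((np.float64(255.29), np.float64(231.82)), np.int32(4034))]
[ 510.40013273 -389.95262429  156.58952611]
4000 [ 483.3192291  -412.99657197  145.03794127] [ 531.27109656 -367.39068354  159.11240073] [ 509.41395779 -390.07622953  156.62284539]
[-5.02749110e-02 -1.91132915e-03  1.56622845e+02]
```

View pics/w6.png

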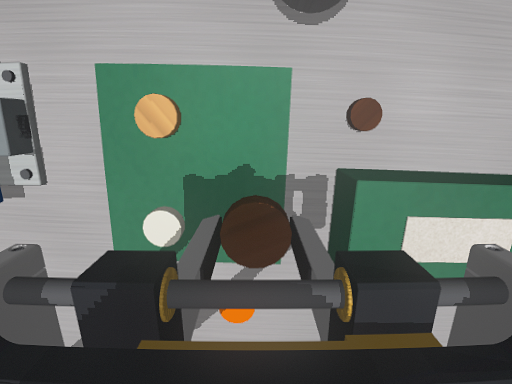

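```bash
python3 -m jog '{"travel":[[0.2,2,1],[0.6,6,2],[1.2,11,3],[1.8,17,3],[2.5,23,3],[3.2,28,3],[3.8,31.5,3],[3.8,33,3],[3.8,33.2,3],[3.8,33.2,3],[3.8,33.2,3]],"delta_rot":[[0,0,0],[0,0,0],[0,0,0],[0,0,0],[0,0,0],[0,0,0],[0,0,0],[0,0,0],[0,0,0],[0,0,0],[0,0,0]],"claw":[0.4,0.4,0.4,0.4,0.4,0.4,0.4,0.4,0.4,0.4,0.4]}'; python3 - <<'E'
from m import *
w=grab('wrist','w7'); o=observe();print(o['position'],o['width'],o['force'],w['origin'])
P=np.array([dep(w,u,v) for u in range(150,360) for v in range(60,260)])
Q=P[(P[:,2]>60)&(P[:,2]<90)&(P[:,0]>580)&(np.hypot(P[:,0]-617,P[:,1]+57)<28)]
A=np.c_[2*Q,np.ones(len(Q))];c=np.linalg.lstsq(A,(Q**2).sum(1),rcond=None)[0]
print(len(Q),'sphere',c[:3],np.sqrt(c[3]+c[:3]@c[:3]),Q[:,2].max())
r=blob(w,(0,60,10),(25,255,110),(180,150,330,280),100);print(r); print(dep(w,*r[0][0]))
x=o['position']
Hd=P[(P[:,2]>180)&(P[:,2]<195)&(abs(P[:,1]-x[1])<23)&(abs(P[:,0]-x[0])<30)]
print('head',Hd.min(0),Hd.max(0),np.median(Hd,0))
E
```

```text
clock: 11.38
position: [546.5, -58.7, 151.4]
tcp_rot: [0.507, -0.493, 0.493, -0.507]
force: [0.2, -0.4, -0.0]
width: 0.508
[546.55678066 -58.67249446 151.42593832] 0.5047622327144783 [-0.92084614 -1.00094617 -0.11175464] [618.62705217 -57.45198223 352.96395805]
2246 sphere [617.91665255 -58.08822127  50.54754618] 29.68989508882217 81.72383821875599
[((np.float64(255.23), np.float64(233.53)), np.int32(3790))]
[547.37891383 -59.60466698 187.28474538]
head [528.46472495 -81.67075426 180.03486331] [569.77888114 -35.67836343 194.78491048] [549.1474508  -59.13526801 188.02893548]
```

View pics/w7.png

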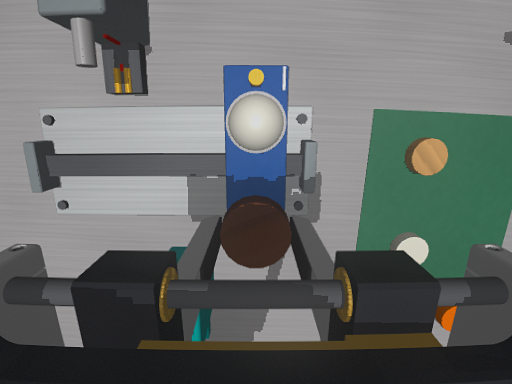

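```bash
python3 - <<'E'
from m import *
w=grab('wrist'); o=observe();print(o['position'])
P=[dep(w,255,v) for v in range(185,275)]
L=[p for p in P if p[2]>183]; print('top face x',L[0].round(1),L[-1].round(1)); 
print([ (v,P[v-185].round(1).tolist()) for v in (194,195,196,197,198,199,200,201,202,203,204,262,264,266,268,270)])
print('ridges',[ (c,a,plane(w,*c,25).round(1),dep(w,*c).round(1)) for c,a in blob(w,(10,120,80),(32,255,255),(100,55,150,100),4)])
print('red',[ (c,a,plane(w,*c,20).round(1),dep(w,*c).round(1)) for c,a in blob(w,(0,130,50),(8,255,255),(100,55,150,100),2)])
print('cap',[ (c,a,dep(w,*c).round(1)) for c,a in blob(w,(10,120,120),(32,255,255),(240,60,270,90),4)])
cv2.imwrite('pics/w8.png',cv2.resize(w['img'][20:110,60:180],None,fx=6,fy=6,interpolation=0))
E
```

```text
[546.57760902 -58.55631131 151.43096516]
top face x [569.2 -58.8 183.2] [522.6 -60.1 188.3]
[(194, [536.0, -59.6, 44.1]), (195, [569.2, -58.7, 170.8]), (196, [569.8, -58.7, 175.7]), (197, [569.5, -58.7, 177.1]), (198, [569.2, -58.7, 178.7]), (199, [569.5, -58.7, 181.9]), (200, [569.2, -58.8, 183.2]), (201, [569.8, -58.7, 187.5]), (202, [569.1, -58.8, 187.7]), (203, [568.6, -58.8, 188.0]), (204, [567.6, -58.8, 186.8]), (262, [527.1, -60.0, 188.3]), (264, [525.8, -60.0, 188.6]), (266, [524.0, -60.1, 188.1]), (268, [522.6, -60.1, 188.3]), (270, [410.2, -63.3, 1.1])]
ridges [((np.float64(127.33), np.float64(79.91)), np.int32(170), array([661.9,  90.6,  25. ]), array([662.4,  92.3,  21.1])), ((np.float64(117.4), np.float64(80.05)), np.int32(167), array([661.6, 102.2,  25. ]), array([661.9, 103.1,  23.2]))]
red [((np.float64(121.17), np.float64(66.91)), np.int32(23), array([676.8,  99.1,  20. ]), array([676.8,  99.1,  20. ]))]
cap [((np.float64(255.81), np.float64(76.85)), np.int32(200), array([663.4, -56.8,  57.6]))]
```

View pics/w8.png

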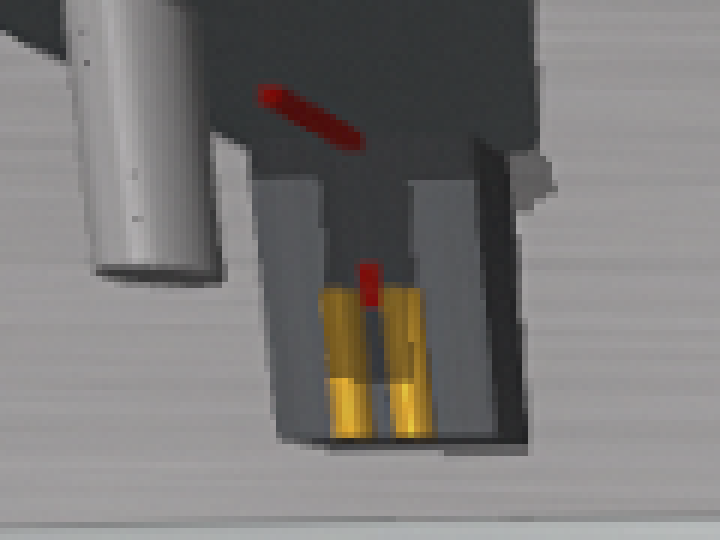

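```bash
python3 -m jog '{"travel":[[2,0,0],[4,0.1,0],[6,0.1,-1],[7.2,0.1,-3],[7.2,0.1,-5],[7.2,0.1,-7],[7.2,0.1,-8.3],[7.2,0.1,-8.3],[7.2,0.1,-8.3]],"delta_rot":[[0,0,0],[0,0,0],[0,0,0],[0,0,0],[0,0,0],[0,0,0],[0,0,0],[0,0,0],[0,0,0]],"claw":[0.4,0.4,0.4,0.4,0.4,0.4,0.4,0.4,0.4]}'; python3 - <<'E'
from m import *
w=grab('wrist','w9');s=grab('scene');o=observe();print(o['position'],o['width'],o['force'])
cv2.imwrite('pics/s9.png',cv2.resize(s['img'][190:290,190:290],None,fx=6,fy=6,interpolation=0))
P=[(v,*dep(w,255,v)) for v in range(185,290)]
L=[np.round(p,1) for p in P if 90<p[3]<125]; print(L[0],L[len(L)//2],L[-1])
E
```

```text
clock: 12.6
position: [619.1, -56.6, 69.3]
tcp_rot: [-0.507, 0.492, -0.493, 0.508]
force: [0.3, -0.4, -0.3]
width: 0.503
[619.41568987 -56.66195007  69.79955266] 0.5051892096237238 [ 0.07711471 -0.58341286  0.18069807]
[195.  642.3 -56.7  90.9] [232.  621.2 -57.3 105.7] [268.  595.1 -58.1 106. ]
```

View pics/s9.png

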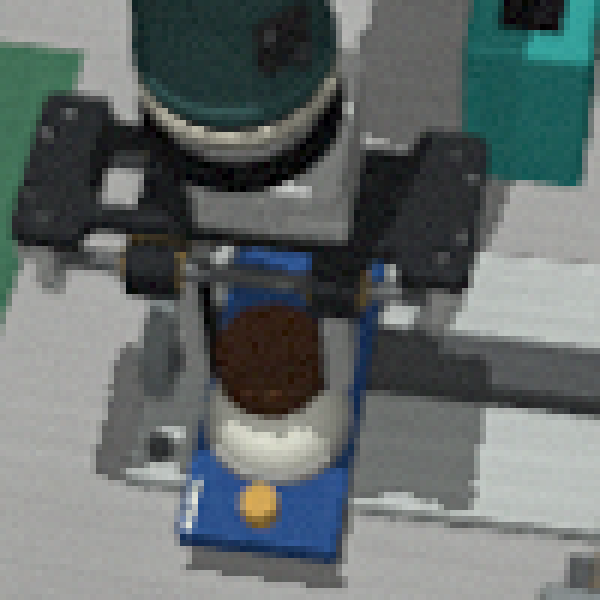

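```bash
python3 -m jog '{"travel":[[-0.05,-0.05,-0.3],[-0.05,-0.05,-0.6],[-0.05,-0.05,-0.6],[-0.05,-0.05,-0.6]],"delta_rot":[[0,0,0],[0,0,0],[0,0,0],[0,0,0]],"claw":[0.4,0.4,0.4,0.4]}'; python3 - <<'E'
from m import *
w=grab('wrist');o=observe();print(o['position'],o['force'])
P=[(v,*dep(w,255,v)) for v in range(185,290)]
L=[np.round(p,1) for p in P if 85<p[3]<125]; print(L[0],L[len(L)//2],L[-1],np.median([l[3] for l in L[15:]]))
E
python3 -m jog '{"travel":[[0,0,-0.1],[0,0,-0.1]],"delta_rot":[[0,0,0],[0,0,0]],"claw":[0.4,0.4]}'
```

```text
clock: 13.2
position: [618.1, -56.9, 62.4]
tcp_rot: [0.508, -0.492, 0.492, -0.508]
force: [-0.8, -0.5, 0.9]
width: 0.507
[618.2057584  -56.96880634  62.54274251] [ 0.97667699  0.19354906 -0.47529264]
[196.  641.  -57.   85.3] [232.  620.2 -57.6  98.8] [268.  593.8 -58.5  98.7] 99.1
clock: 13.5
position: [618.3, -57.0, 61.6]
tcp_rot: [-0.508, 0.492, -0.492, 0.508]
force: [1.1, 0.1, 0.1]
width: 0.507
```

```bash
python3 -m jog '{"travel":[[0,0,-0.05],[0,0,-0.05]],"delta_rot":[[0,0,0],[0,0,0]],"claw":[0.4,0.4]}';python3 -m jog '{"travel":[[0,0,-0.05],[0,0,-0.05]],"delta_rot":[[0,0,0],[0,0,0]],"claw":[0.4,0.4]}'; python3 -m jog '{"travel":[[0,0,-0.05],[0,0,-0.05]],"delta_rot":[[0,0,0],[0,0,0]],"claw":[0.4,0.4]}'; python3 - <<'E'
from m import *
w=grab('wrist');o=observe();print(o['position'],o['force'])
P=[(v,*dep(w,255,v)) for v in range(185,290)]
L=[np.round(p,1) for p in P if 80<p[3]<125]; print(L[0],L[len(L)//2],L[-1],np.median([l[3] for l in L[15:]]))
E
```

```text
clock: 13.75
position: [618.3, -57.0, 61.5]
tcp_rot: [-0.508, 0.492, -0.492, 0.508]
force: [0.4, 0.5, 1.6]
width: 0.501
clock: 14.0
position: [618.4, -57.0, 61.4]
tcp_rot: [-0.508, 0.492, -0.493, 0.508]
force: [-1.3, -0.2, 5.6]
width: 0.507
clock: 14.25
position: [618.4, -57.0, 61.3]
tcp_rot: [-0.507, 0.492, -0.493, 0.508]
force: [-2.9, 1.4, 6.4]
width: 0.507
[618.40812656 -57.00165052  61.35130372] [-2.28631804  0.22654402  6.01539508]
[195.  641.3 -57.   81.7] [232.  621.  -57.7  98.8] [268.  594.5 -58.5  98.4] 98.0
```

```bash
python3 -m jog '{"travel":[[0,0,0.08],[0,0,0.08],[0,0,0.08],[0,0,0.08],[0,0,0.08],[0,0,0.08],[0,0,0.08],[0,0,0.08],[0,0,0.08]],"delta_rot":[[0,0,0],[0,0,0],[0,0,0],[0,0,0],[0,0,0],[0,0,0],[0,0,0],[0,0,0],[0,0,0]],"claw":[0.4,0.4,0.52,0.54,0.6,0.7,0.8,0.9,0.9]}' ; python3 - <<'E'
from m import *
w=grab('wrist','w10');s=grab('scene');o=observe();print(o['position'],o['force'],o['width'])
P=np.array([dep(w,u,v) for u in range(200,310) for v in range(190,275)])
Q=P[(P[:,2]>88)&(P[:,2]<112)&(np.hypot(P[:,0]-618,P[:,1]+58)<30)]
print(Q.min(0),Q.max(0),Q.mean(0));A=np.c_[Q[:,:2]-Q[:,:2].mean(0),np.ones(len(Q))];print(np.linalg.lstsq(A,Q[:,2],rcond=None)[0])
cv2.imwrite('pics/s10.png',cv2.resize(s['img'][190:290,190:290],None,fx=6,fy=6,interpolation=0))
E
```

```text
clock: 15.42
position: [618.2, -57.0, 60.8]
tcp_rot: [0.508, -0.492, 0.492, -0.508]
force: [0.1, 0.1, 0.6]
width: 0.9
[618.17370015 -56.99342587  60.84163255] [ 0.65922215  0.41295004 -0.38124748] 0.9019539450868327
[594.0364033  -81.75471477  88.02861234] [641.21528523 -34.5773178  100.27701494] [619.33807631 -58.04811605  97.91989302]
[-3.19874014e-02 -3.00143530e-03  9.79198930e+01]
```

View pics/s10.png

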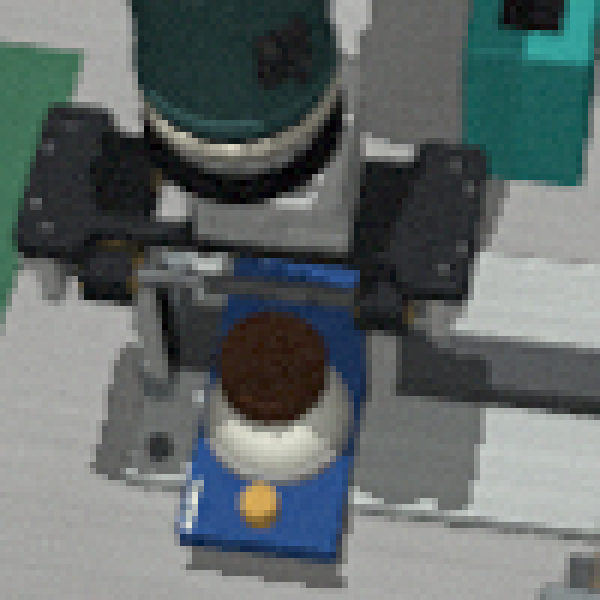

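View pics/w10.png

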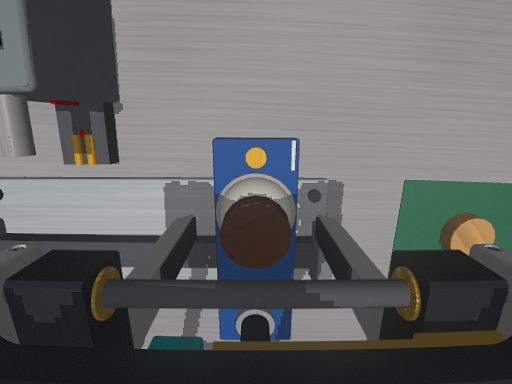

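Wrist (256,232) shows the head level and centred on the dome at (617.7,-58.1), with the fingers clear of it. Next I'll lift and go above the knob.

```bash
python3 -m jog '{"travel":[[0,0,1.5],[0,0,4],[0,0,7],[0,0,8],[-3,-0.1,8],[-7,-0.2,8],[-10,-0.3,8],[-10.7,-0.4,8],[-10.7,-0.4,8],[-10.7,-0.4,8]],"delta_rot":[[0,0,0],[0,0,0],[0,0,0],[0,0,0],[0,0,0],[0,0,0],[0,0,0],[0,0,0],[0,0,0],[0,0,0]],"claw":[0.9,0.9,0.9,0.9,0.9,0.9,0.9,0.9,0.9,0.9]}' ; python3 - <<'E'
from m import *
w=grab('wrist','w11');o=observe();print(o['position'])
print('red',[(c,a,plane(w,*c,116).round(1),dep(w,*c).round(1)) for c,a in blob(w,(0,130,60),(8,255,255),(180,120,330,280),4)])
print('head',[(c,a,plane(w,*c,98).round(1),dep(w,*c).round(1)) for c,a in blob(w,(3,60,10),(25,255,110),(190,80,330,190),60)])
print('ridges',[(c,a,plane(w,*c,23).round(1)) for c,a in blob(w,(10,120,80),(32,255,255),(60,0,200,120),4)])
print('cap',[(c,a,dep(w,*c).round(1)) for c,a in blob(w,(10,120,120),(32,255,255),(220,0,300,120),4)])
E
```

```text
clock: 16.77
position: [512.0, -61.0, 140.7]
tcp_rot: [-0.508, 0.492, -0.492, 0.508]
force: [-0.9, 0.2, -0.5]
width: 0.899
[511.94326506 -60.99342359 140.5865773 ]
red [((np.float64(254.07), np.float64(214.7)), np.int32(70), array([504.7, -61.1, 116. ]), array([504.7, -61.1, 116.2]))]
head [((np.float64(254.41), np.float64(92.52)), np.int32(1344), array([608.4, -58.2,  98. ]), array([608.4, -58.2,  98. ]))]
ridges [((np.float64(119.08), np.float64(45.07)), np.int32(193), array([662.1,  91.4,  23. ])), ((np.float64(108.59), np.float64(45.83)), np.int32(186), array([661.2, 103.2,  23. ]))]
cap [((np.float64(254.72), np.float64(37.28)), np.int32(231), array([663.4, -56.7,  56.7]))]
```

View pics/w11.png

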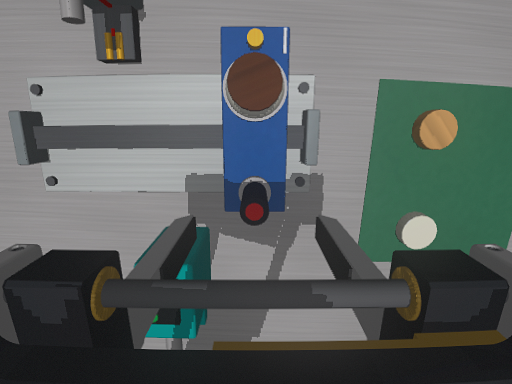

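```bash
python3 - <<'E'
from m import *
w=grab('wrist')
P=np.array([dep(w,u,v) for u in range(215,295) for v in range(40,130)])
Q=P[(P[:,2]>92)&(P[:,2]<105)&(P[:,0]>580)]
print('head',Q.min(0).round(1),Q.max(0).round(1),Q.mean(0).round(1))
A=np.c_[Q[:,:2]-Q[:,:2].mean(0),np.ones(len(Q))];print(np.linalg.lstsq(A,Q[:,2],rcond=None)[0])
P=np.array([dep(w,u,v) for u in range(235,275) for v in range(170,240)])
Q=P[(P[:,2]>108)&(P[:,2]<122)&(P[:,0]<530)];print('knob',Q.min(0).round(1),Q.max(0).round(1),Q.mean(0).round(1))
Q=Q[Q[:,2]>114.5];print('knob top',Q.min(0).round(1),Q.max(0).round(1),Q.mean(0).round(1))
E
```

```text
head [593.9 -82.1  92.8] [640.8 -34.5 100.5] [617.7 -58.1  98.3]
[ 9.37359566e-03 -2.22710345e-03  9.82513701e+01]
knob [494.5 -73.4 108. ] [521.1 -48.3 118.8] [508.9 -61.  116.1]
knob top [494.5 -73.4 114.7] [520.8 -48.6 118.8] [508.2 -61.  116.5]
```

```bash
python3 -m jog '{"travel":[[-0.3,0.1,-2],[-0.3,0.1,-4.5],[-0.3,0.1,-7],[-0.3,0.1,-8.5],[-0.3,0.1,-8.7],[-0.3,0.1,-8.7],[-0.3,0.1,-8.7],[-0.3,0.1,-8.7],[-0.3,0.1,-8.7],[-0.3,0.1,-8.7],[-0.3,0.1,-8.7],[-0.3,0.1,-8.7],[-0.3,0.1,-8.7],[-0.3,0.1,-8.7],[-0.3,0.1,-8.7],[-0.3,0.1,-8.7],[-0.3,0.1,-8.7]],"delta_rot":[[0,0,0],[0,0,0],[0,0,0],[0,0,0],[0,0,0],[0,0,0],[0,0,0],[0,0,0],[0,0,0],[0,0,0],[0,0,0],[0,0,0],[0,0,0],[0,0,0],[0,0,0],[0,0,0],[0,0,0]],"claw":[0.9,0.9,0.9,0.8,0.7,0.6,0.5,0.42,0.36,0.33,0.31,0.3,0.29,0.28,0.27,0.2,0.2]}' 20; python3 - <<'E'
from m import *
w=grab('wrist','w12');s=grab('scene');o=observe();print(o['position'],o['width'],o['force'])
P=np.array([dep(w,u,v) for u in range(200,310) for v in range(0,130)])
Q=P[(P[:,2]>90)&(P[:,2]<105)&(P[:,0]>580)]
print('head',Q.min(0).round(1),Q.max(0).round(1),Q.mean(0).round(1))
cv2.imwrite('pics/s12.png',cv2.resize(s['img'][170:290,190:320],None,fx=6,fy=6,interpolation=0))
E
```

```text
clock: 19.0
position: [508.1, -59.9, 53.8]
tcp_rot: [0.508, -0.492, 0.492, -0.508]
force: [0.3, 1.3, -0.7]
width: 0.274
[508.18173937 -59.9214724   53.80442055] 0.27234856645813016 [ 0.00206786  0.87351898 -0.20479742]
head [593.7 -81.6  90.2] [641.  -34.  100.9] [617.3 -57.9  98.3]
```

View pics/s12.png

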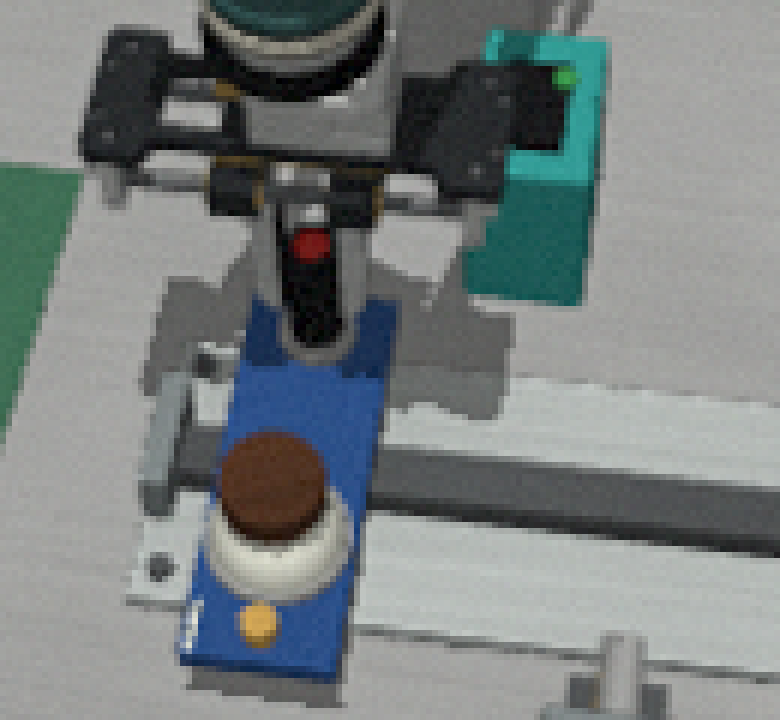

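View pics/w12.png

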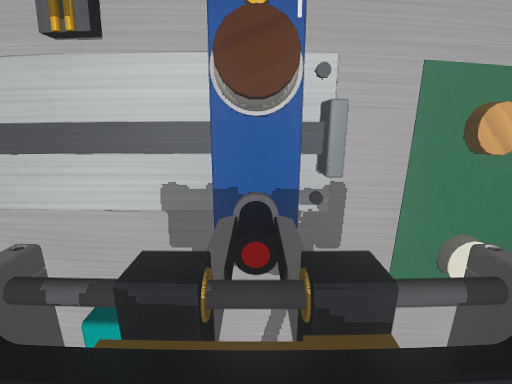

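```bash
python3 -m jog '{"travel":[[0,0.1,0],[-0.01,0.3,0],[-0.02,0.6,0],[-0.03,1,0],[-0.05,1.5,0],[-0.06,2,0],[-0.08,2.5,0],[-0.1,3,0],[-0.11,3.5,0],[-0.13,4,0],[-0.14,4.5,0],[-0.16,5,0],[-0.18,5.5,0],[-0.19,6,0],[-0.21,6.5,0],[-0.22,7,0],[-0.23,7.3,0],[-0.24,7.5,0],[-0.24,7.6,0],[-0.24,7.6,0]],"delta_rot":[[0,0,0],[0,0,0],[0,0,0],[0,0,0],[0,0,0],[0,0,0],[0,0,0],[0,0,0],[0,0,0],[0,0,0],[0,0,0],[0,0,0],[0,0,0],[0,0,0],[0,0,0],[0,0,0],[0,0,0],[0,0,0],[0,0,0],[0,0,0]],"claw":[0.2,0.2,0.2,0.2,0.2,0.2,0.2,0.2,0.2,0.2,0.2,0.2,0.2,0.2,0.2,0.2,0.2,0.2,0.2,0.2]}'; cat > chk.py <<'E'
from m import *
import sys
w=grab('wrist',sys.argv[1]);s=grab('scene');o=observe();print(o['position'],o['width'],o['force'])
cy=o['position'][1]+2
P=np.array([dep(w,u,v) for u in range(200,310) for v in range(0,130)])
Q=P[(P[:,2]>90)&(P[:,2]<105)&(P[:,0]>580)]
print('head',Q.min(0).round(1),Q.max(0).round(1),Q.mean(0).round(1))
cv2.imwrite('pics/s_'+sys.argv[1]+'.png',cv2.resize(s['img'][170:350,190:390],None,fx=4,fy=4,interpolation=0))
print('cap',[(c,a,plane(s,*c,53).round(1)) for c,a in blob(s,(10,120,120),(32,255,255),(210,240,330,310),4)])
print('red',[(c,a,plane(w,*c,116).round(1)) for c,a in blob(w,(0,130,60),(8,255,255),(220,220,290,280),4)])
E
python3 chk.py w13
```

```text
clock: 21.6
position: [506.1, 16.4, 53.8]
tcp_rot: [-0.507, 0.492, -0.492, 0.508]
force: [5.8, -0.2, -4.0]
width: 0.273
[506.11374909  16.3576719   53.80507709] 0.2721433051467929 [ 5.7318462  -0.36288137 -4.28987672]
head [591.6  -5.3  90.1] [638.9  42.2 100.6] [615.2  18.4  98.3]
cap [((np.float64(261.82), np.float64(276.89)), np.int32(28), array([661.6,  20.4,  53. ]))]
red [((np.float64(255.37), np.float64(254.65)), np.int32(570), array([505.3,  15.3, 116. ]))]
```

View pics/s_w13.png

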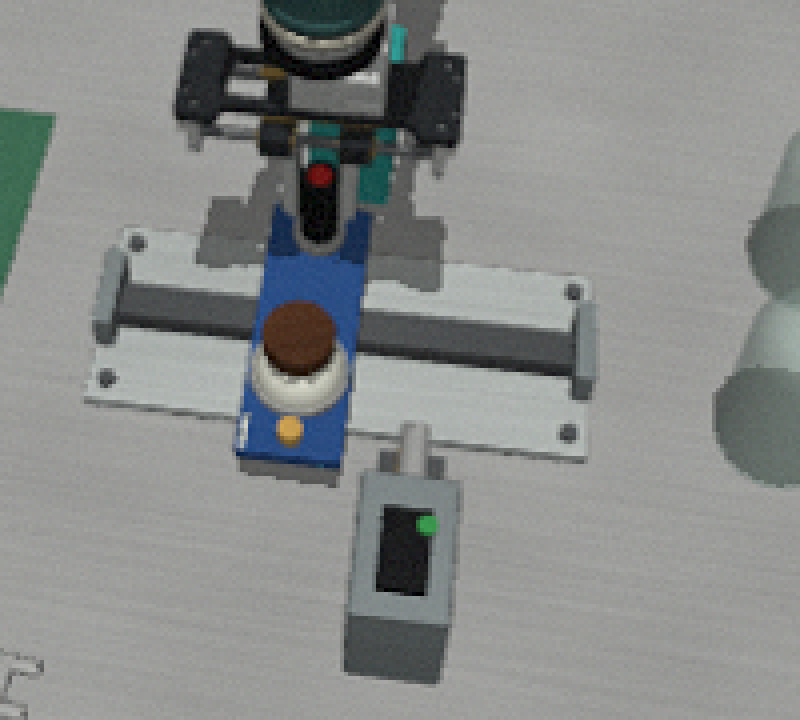

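View pics/w13.png

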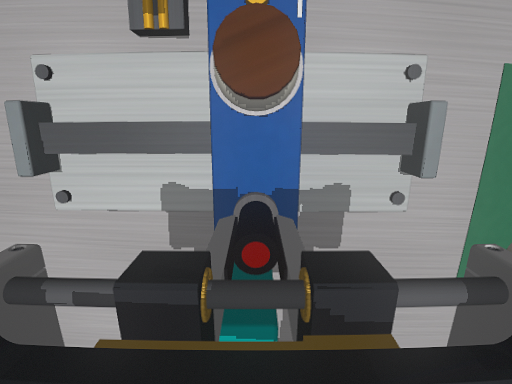

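```bash
python3 -m jog '{"travel":[[0.03,0.1,0],[0.05,0.3,0],[0.06,0.6,0],[0.05,1,0],[0.03,1.5,0],[0.02,2,0],[0,2.5,0],[-0.01,3,0],[-0.02,3.5,0],[-0.03,4,0],[-0.04,4.5,0],[-0.05,5,0],[-0.06,5.3,0],[-0.07,5.5,0],[-0.07,5.6,0],[-0.07,5.6,0]],"delta_rot":[[0,0,0],[0,0,0],[0,0,0],[0,0,0],[0,0,0],[0,0,0],[0,0,0],[0,0,0],[0,0,0],[0,0,0],[0,0,0],[0,0,0],[0,0,0],[0,0,0],[0,0,0],[0,0,0]],"claw":[0.2,0.2,0.2,0.2,0.2,0.2,0.2,0.2,0.2,0.2,0.2,0.2,0.2,0.2,0.2,0.2]}'; python3 chk.py w14
```

```text
clock: 23.7
position: [504.6, 72.3, 53.8]
tcp_rot: [0.508, -0.493, 0.492, -0.508]
force: [-5.0, -1.1, 2.0]
width: 0.273
[504.62348775  72.2352402   53.77306164] 0.27376439325537616 [-4.04229178 -0.4863986   2.31128985]
head [590.   50.5  90.1] [637.   98.2 100.9] [613.7  74.3  98.3]
cap [((np.float64(283.59), np.float64(279.62)), np.int32(29), array([660.4,  76.4,  53. ]))]
red [((np.float64(255.46), np.float64(254.84)), np.int32(568), array([503.9,  71.2, 116. ]))]
```

View pics/s_w14.png

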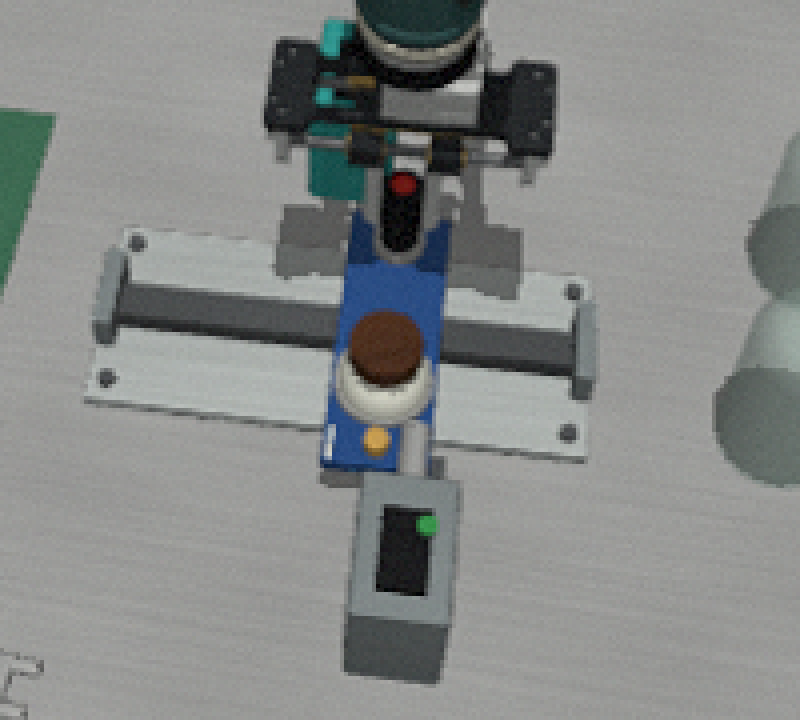

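View pics/w14.png

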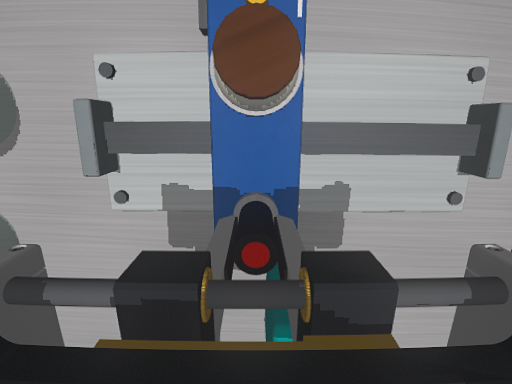

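```bash
python3 -m jog '{"travel":[[-0.04,0.1,0],[-0.06,0.3,0],[-0.08,0.5,0],[-0.08,0.7,0],[-0.08,0.7,0]],"delta_rot":[[0,0,0],[0,0,0],[0,0,0],[0,0,0],[0,0,0]],"claw":[0.2,0.2,0.2,0.2,0.2]}' | egrep 'pos|force'
for i in 1 ; do python3 -m jog '{"travel":[[0,0.1,0],[0,0.1,0]],"delta_rot":[[0,0,0],[0,0,0]],"claw":[0.2,0.2]}' | egrep 'pos|force'; done
python3 -m jog '{"travel":[[0,0.1,0],[0,0.1,0]],"delta_rot":[[0,0,0],[0,0,0]],"claw":[0.2,0.2]}' | egrep 'pos|force'
python3 -m jog '{"travel":[[0,0.1,0],[0,0.1,0]],"delta_rot":[[0,0,0],[0,0,0]],"claw":[0.2,0.2]}' | egrep 'pos|force'
python3 -m jog '{"travel":[[0,0.1,0],[0,0.1,0]],"delta_rot":[[0,0,0],[0,0,0]],"claw":[0.2,0.2]}' | egrep 'pos|force'
```

```text
position: [504.5, 79.4, 53.8]
force: [-1.3, 0.5, -0.7]
position: [504.4, 80.2, 53.8]
force: [-0.7, -0.8, -0.3]
position: [504.4, 81.1, 53.8]
force: [-1.5, -1.3, -0.8]
position: [504.4, 82.1, 53.8]
force: [-0.9, -0.5, -1.9]
position: [504.4, 83.1, 53.8]
force: [-0.5, -0.9, -1.0]
```

```bash

python3 -m jog '{"travel":[[0,0.1,0],[0,0.1,0]],"delta_rot":[[0,0,0],[0,0,0]],"claw":[0.2,0.2]}' | egrep 'pos|force'
python3 -m jog '{"travel":[[0,0.1,0],[0,0.1,0]],"delta_rot":[[0,0,0],[0,0,0]],"claw":[0.2,0.2]}' | egrep 'pos|force'
python3 -m jog '{"travel":[[0,0.1,0],[0,0.1,0]],"delta_rot":[[0,0,0],[0,0,0]],"claw":[0.2,0.2]}' | egrep 'pos|force'
```

```text
position: [504.3, 83.8, 53.8]
force: [-1.0, -1.7, -1.2]
position: [504.3, 84.1, 53.8]
force: [0.3, -4.8, -0.6]
position: [504.3, 85.3, 53.8]
force: [-0.8, -5.2, -1.2]
```

```bash

python3 -m jog '{"travel":[[0,0.1,0],[0,0.2,0],[0,0.3,0],[0,0.3,0]],"delta_rot":[[0,0,0],[0,0,0],[0,0,0],[0,0,0]],"claw":[0.2,0.2,0.2,0.2]}' | egrep 'pos|force'
python3 -m jog '{"travel":[[0,0.1,0],[0,0.1,0]],"delta_rot":[[0,0,0],[0,0,0]],"claw":[0.2,0.2]}' | egrep 'pos|force'
python3 -m jog '{"travel":[[0,0.1,0],[0,0.1,0]],"delta_rot":[[0,0,0],[0,0,0]],"claw":[0.2,0.2]}' | egrep 'pos|force'
python3 -m jog '{"travel":[[0,0.1,0],[0,0.1,0]],"delta_rot":[[0,0,0],[0,0,0]],"claw":[0.2,0.2]}' | egrep 'pos|force'
```

```text
position: [504.2, 89.9, 53.8]
force: [-1.0, -0.6, -1.5]
position: [504.1, 90.7, 53.8]
force: [-1.1, 0.7, -0.2]
position: [504.1, 91.5, 53.8]
force: [-1.5, -0.6, -1.2]
position: [504.1, 92.5, 53.8]
force: [-2.3, 1.5, -0.8]
```

```bash

python3 -m jog '{"travel":[[0,0.1,0],[0,0.1,0],[0,0.1,0]],"delta_rot":[[0,0,0],[0,0,0],[0,0,0]],"claw":[0.2,0.2,0.2]}' | egrep 'pos|force'
python3 -m jog '{"travel":[[0,0.1,0],[0,0.1,0],[0,0.1,0]],"delta_rot":[[0,0,0],[0,0,0],[0,0,0]],"claw":[0.2,0.2,0.2]}' | egrep 'pos|force'
python3 chk.py w15
```

```text
position: [504.1, 93.5, 53.8]
force: [-2.1, 3.3, 0.4]
position: [504.1, 94.4, 53.8]
force: [-3.4, 3.0, -0.5]
[504.03048997  94.40920691  53.77854092] 0.27376544304376077 [-3.43682345  3.0027147   1.00710918]
head [589.4  72.7  90. ] [636.5 120.2 101.3] [613.1  96.4  98.3]
cap []
red [((np.float64(255.42), np.float64(254.73)), np.int32(566), array([503.3,  93.3, 116. ]))]
```

View pics/s_w15.png

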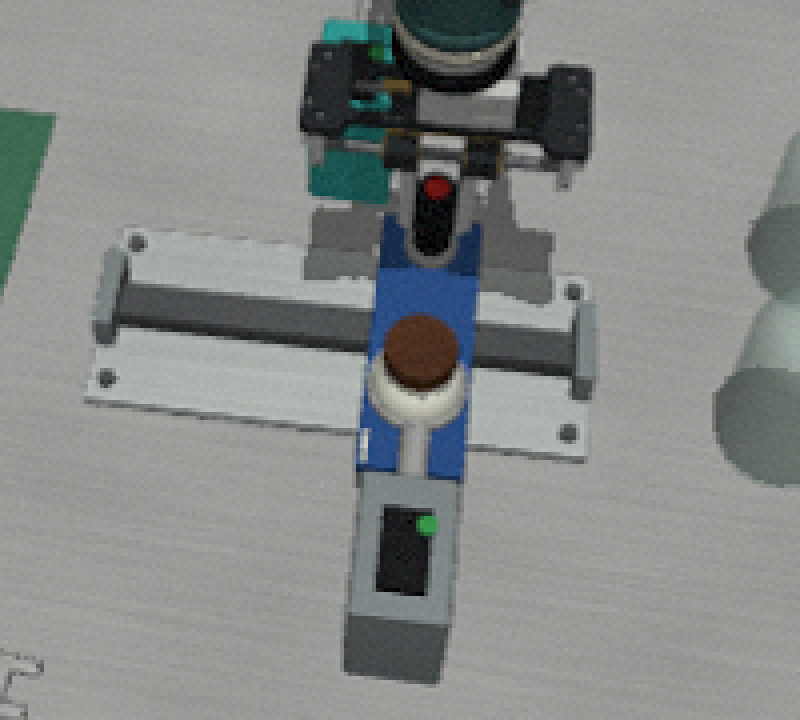

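```bash

python3 -m jog '{"travel":[[0,0.1,0],[0,0.1,0],[0,0.1,0]],"delta_rot":[[0,0,0],[0,0,0],[0,0,0]],"claw":[0.2,0.2,0.2]}' | egrep 'pos|force'
python3 -m jog '{"travel":[[0,0.05,0],[0,0.05,0],[0,0.05,0]],"delta_rot":[[0,0,0],[0,0,0],[0,0,0]],"claw":[0.2,0.2,0.2]}' | egrep 'pos|force'

```

```text
position: [504.0, 95.4, 53.8]
force: [-4.3, 3.3, 0.0]
position: [504.0, 95.6, 53.8]
force: [-3.4, 2.1, 0.8]
```

```bash

python3 -m jog '{"travel":[[-0.03,0.05,0],[-0.05,0.05,0],[-0.05,0.05,0]],"delta_rot":[[0,0,0],[0,0,0],[0,0,0]],"claw":[0.2,0.2,0.2]}' | egrep 'pos|force'
python3 -m jog '{"travel":[[0,0.05,0],[0,0.05,0],[0,0.05,0]],"delta_rot":[[0,0,0],[0,0,0],[0,0,0]],"claw":[0.2,0.2,0.2]}' | egrep 'pos|force'

```

```text
position: [504.0, 95.7, 53.8]
force: [-3.4, 1.5, 0.4]
position: [504.0, 95.9, 53.8]
force: [-1.9, -2.6, -1.8]
```

```bash

python3 -m jog '{"travel":[[0,-0.03,0],[0,-0.03,0],[0,-0.03,0],[0,-0.03,0],[0,-0.03,0],[0,-0.03,0]],"delta_rot":[[0,0,0],[0,0,0],[0,0,0],[0,0,0],[0,0,0],[0,0,0]],"claw":[0.2,0.2,0.2,0.2,0.2,0.2]}' | egrep 'pos|force|width'
python3 chk.py w16
python3 - <<'E'
from m import *
w=grab('wrist')
P=np.array([dep(w,u,v) for u in range(210,302) for v in range(5,100)])
Q=P[(P[:,2]>93)&(P[:,2]<104)&(P[:,0]>580)]
A=np.c_[Q[:,:2]-Q[:,:2].mean(0),np.ones(len(Q))];print(np.linalg.lstsq(A,Q[:,2],rcond=None)[0],np.abs(observe()['qvel']).max(),observe()['clock'])
E
```

```text
position: [504.0, 96.0, 53.8]
force: [0.3, -2.4, -2.0]
width: 0.275
[504.01484334  96.04097932  53.79179739] 0.27452047558867415 [ 0.78271716 -3.04785023 -2.37319174]
head [589.3  74.3  90.1] [636.6 121.9 100.9] [613.1  98.1  98.3]
cap []
red [((np.float64(255.43), np.float64(254.67)), np.int32(570), array([503.3,  95. , 116. ]))]
[1.74815041e-02 2.25374238e-04 9.82628977e+01] 0.0017462004284869615 30.675
```

View pics/s_w16.png

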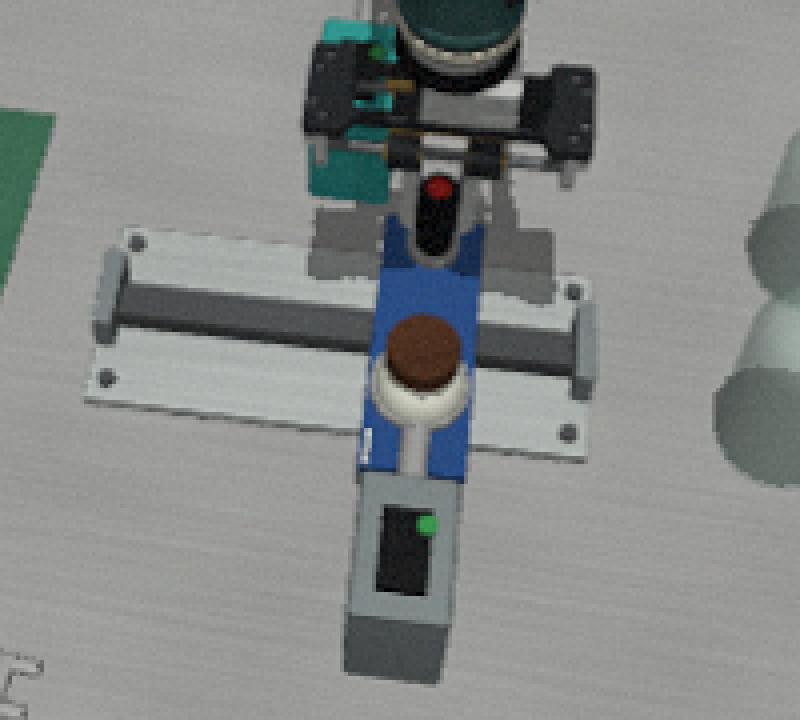

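View pics/w16.png

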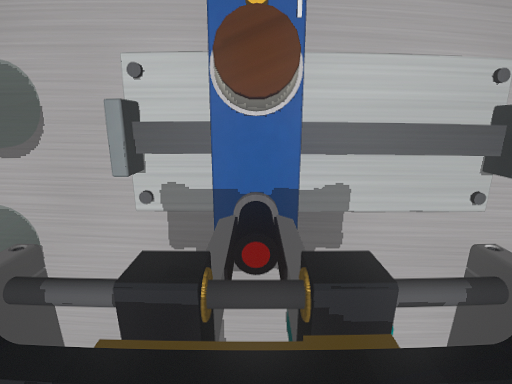

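```bash

python3 -m jog '{"travel":[[0,-0.03,0],[0,-0.03,0],[0,-0.03,0],[0,-0.03,0]],"delta_rot":[[0,0,0],[0,0,0],[0,0,0],[0,0,0]],"claw":[0.2,0.2,0.2,0.2]}' | egrep 'pos|force|width'
python3 -m jog '{"travel":[[0,0,0],[0,0,0],[0,0,0],[0,0,0]],"delta_rot":[[0,0,0],[0,0,0],[0,0,0],[0,0,0]],"claw":[0.2,0.2,0.2,0.2]}' | egrep 'pos|force|width'; python3 chk.py w17
```

```text
position: [504.0, 96.1, 53.8]
force: [1.7, -2.2, -3.6]
width: 0.274
position: [504.0, 96.1, 53.8]
force: [3.3, -0.7, -4.9]
width: 0.27
[503.98368175  96.05160372  53.79932432] 0.27035873086884454 [ 3.10447707 -1.31373339 -5.07694944]
head [589.3  74.4  90. ] [636.6 121.8 100.9] [613.1  98.1  98.3]
cap []
red [((np.float64(255.42), np.float64(254.5)), np.int32(573), array([503.3,  95. , 116. ]))]
```

```bash
python3 - <<'E'
from rig import job
print(job.finish_job())
E
```

```text
the job is handed in; nothing more can be done
None
```

I stood the dark head on the dome at the loading end, slid the carriage by its knob into the notch, and handed the job in still gripping the knob. No verdict is reported, so the figures below are my own last checks, at about 32 s of the 64 s allowed.

- **Head on the dome:** my last reading after letting go put it within about 1 mm of the dome's centre. After the slide it was still there: its top face was at 98.3 mm, where it must be, its tilt was about 0.02 rad, and it had kept its place relative to the knob.
- **Notch:** the resistance began at about y = 83.5 mm, vanished at about 90 mm, then the ball pulled the carriage on by about 3 N. The push changed sign at about 95.8 mm. The carriage stopped at y = 96.05 mm and holds steady, after 156 mm of slide. The cameras had predicted 154 to 155.5 mm.
- **Grip:** the fingers closed to 0.27, which matches the 26 mm knob, with the grip set to 20 N. I did not measure the finger force itself.
- **Other objects:** I never touched the other heads or the bottles. I did not measure their positions again at the end.

**What disagreed or stayed unchecked:**
- **Tool height:** the reported TCP height was about 22 mm lower than the finger tips seen in the camera depth. My first grasp therefore closed above the head without touching it; I corrected for this from then on.
- **Leftover force:** about 3 N sideways and 5 N vertically were still on the wrist at the end, with the carriage at rest.
- **Brass cap:** the coder's nozzle hid it from the scene camera at the end, so the final seating was judged from the force and the distance slid, not seen directly.

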